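Clear the hutch gate's swing, unbolt its sagging bolt and hold it ajar

TASK

A short round wooden billet lies in the way of the little hutch gate: first lay it in the groove on top of the two billets in the cradle, lined up with them so that it rests saddled between them, and let go of it. Then take the gate's bolt by its upright knob, lift the sagging bolt over the keeper's bent-up lip while pulling it fully back toward the hinge side, and swing the gate toward the robot. Finish while still gripping the knob, holding the self-closing gate still with its free edge about 9 cm out from shut; leave the nail tin, the tape roll and the mug where they are.

Things in the scene. Friction and masses are not known exactly. Their poses are not given: they have to be found in the camera images.
- hutch_frame: Fixed wooden gate frame: sole board 120 x 400 x 18 mm, posts at both ends up to z = 150 mm. Origin on the table under the middle of the gate; +y runs along the shut gate from the hinge post (right) to the latch post (left), -x is the robot's side, to which the gate opens. Hinge line at frame x 0, y -138 mm.
- gate_leaf (a joint): Swing of the gate in rad: 0 shut, grows as it opens toward the robot (counter-clockwise from above), up to 0.9. A spring shuts it, about 0.5 N m at 0 and 0.7 N m at 0.35 rad. The free edge is 275 mm from the hinge line, so 0.33 rad is about 9 cm open.
- gate_hinge (a point): Point on the gate's vertical hinge line, at the height of the gate's top, z = 150 mm.
- gate_edge (a point): Top of the gate's free edge, z = 150 mm, 275 mm from the hinge line; moves with the gate. The gate is 18 mm thick, pale wood.
- bolt (a joint): How far the bolt is pulled back, in m: 0 shut, grows as it slides along the gate toward the hinge, 0.055 fully back. Slight sliding friction (about 1 N); stays where left. It is clear of the keeper beyond 0.035.
- bolt_lift (a joint): How far the bolt is raised in its worn, over-tall staples, in m: 0 hanging down, 0.016 at most; it weighs 0.15 kg and falls if not held up. A step on its nose hangs 10 mm below the shank, caught 8 mm deep behind the keeper's lip: keep the bolt at least 10 mm up while it is pulled from 5 to 25 mm.
- bolt_knob (a point): Grip point on the bolt's upright knob, a vertical steel pin 16 mm thick that reaches 21 mm above this point; 185 mm above the table with the bolt down, 35 mm above the tops of gate and posts, 22 mm in front of the gate's middle plane, 213 mm from the hinge line with the bolt shut. Moves with bolt and gate.
- billet_loose: The loose billet lying on the table before the gate: pale wooden cylinder, 40 mm diameter, 120 mm long, about 0.1 kg. Origin at its centre, x along its axis (y and z may roll).
- cradle: Fixed cradle: base board 120 mm (x) by 125 mm (y), 10 mm thick, with a strip 16 mm wide and 16 mm high along each side; the strips stand 82 mm apart and hold two billets side by side along x. Origin on the table under its middle. A billet saddled on top has its centre at z = 64.6 mm, over the middle.
- billet_left: Lower billet in the cradle at its +y side, same size as the loose one, centre 30 mm above the table, x along its axis.
- billet_right: Lower billet in the cradle at its -y side, same size, centre 30 mm above the table, x along its axis.
- nail_tin: Bystander: open round tin of nails, 74 mm diameter, 55 mm high, origin under its middle. Leave alone.
- tape_roll: Bystander: flat roll of masking tape, 103 mm diameter, 25 mm high, origin under its middle. Leave alone.
- mug: Bystander: mug with a handle, 92 x 127 mm, 93 mm high, origin under its middle. Leave alone.
- keeper_lip (a point): Top middle of the keeper's bent-up lip, 4 mm thick along y, 110 mm above the table, fixed to the frame. The keeper is a box-shaped steel loop on the front of the latch post, 30 mm long, z = 93 to 147 mm, closed above, below and in front over its outer 22 mm; the lip closes the lower part of its mouth on the gate side.

How it is judged:
By the outcome, as a careful person would: the job done as asked, in the order asked, and still so for the second after the job is handed in, while the arm keeps its last pose, push and grip.
It also fails if it takes over 48 s, if anything falls off the work surface, if the arm or the gripper's body presses on something with over 40 N, if the wrist force passes 120 N, or if a joint passes its speed limit or range.

ROBOT

A 6-joint arm with a two-finger parallel gripper is mounted at the origin on a cart in front of the work surface, level with it; the furniture and walls round the work are solid. World frame = base frame: x ahead of the robot, y to its left, z up, the work surface at z = 0. Lengths are in mm, angles in rad, forces in N, time in s.
With the tool pointing down it reaches from about 300 to 750 mm from the base axis. Payload 8.5 kg.
Tool frame: the origin (TCP) lies on the centre line of the jaws, within the pads' length; the fingertips stand 17 mm ahead of it and the grasp point (between the pads) lies 2 mm behind it; z points along the fingers, y is the line along which they close (so a half turn about z gives the same grasp; the last joint's range is limited). The gripper opens to 85 mm and grips with 20 to 120 N. Pads are 22 mm wide; open, the fingers measure 114 mm over their backs; the gripper's body (76 mm by 85 mm) begins 54 mm behind the grasp point. The pads swing forward as they close: fully open they stand 13 mm farther back than shut.
Start: joints at [1.126, 0.381, 1.297, -0, 1.464, -0.215], TCP at [125.273, 535.525, 248.322] pointing down, gripper open.
Joint ranges: [-3.11, 3.11], [-0.89, 2.33], [0.22, 2.48], [-1.42, 4.56], [0.17, 2.85], [-2.88, 2.88]. Speed limits (rad/s): [2.39, 2.39, 3.14, 3.14, 3.14, 3.14].

INTERFACE

Orientations are given as a unit quaternion [x, y, z, w].
In Python, from bench import robot gives the robot as it stands.
- The arm moves only by the shell command python3 -m handwheel 'ROWS' [OPENING]. ROWS is a JSON object whose one key "plan" holds a list of rows, each an object of numbers: "tx", "ty", "tz": the shift along the tool's x, y, z in mm; "yaw": the turn about the tool's z in rad. In form: {"plan": [{"tx": .., "ty": .., "tz": .., "yaw": ..}, ...]}. A call has 1 to 10 rows; each row shifts and turns the commanded pose from where the row before left it, along the tool's axes as they then stand; what a row does not reach is not made up. A row lasts 1/12 s, in which the tool goes at most 41.7 mm and 7.16 degrees, less where a joint would pass 70% of its speed; a pose out of reach is approached as far as the arm can. A call is refused whole if a number of a shift passes 41.7 or a number of a turn 0.125, either way. A call with a gripper value outside its range is refused whole. OPENING is the opening, from 0 (shut) to 1 (fully open), set as the call begins (- or left out, the last holds). The fingers move at their own pace and stop on an object; the grip force is fixed at half the most. Time passes only in rows, so rows that do not move let the fingers close. It gives the time, the measured TCP pose, the force, the opening and the grip force at its end, in the units of the state.
- robot.sense(): the state, without advancing time (a new reading comes with each control period).
- robot.snapshot(name): name is "scene" or "top" or "wrist"; returns a dict with "frame" (480x640x3 uint8, red, green, blue), "mtx" (3x3 intrinsics, pixels), "R" (3x3) and "t" (3): a world point X has camera coordinates R X + t. Camera axes: x right, y down, z forward; pixel columns grow to the right and rows downward; lengths in mm; the calibration is good to about 2 mm. The wrist camera is an equidistant fisheye: a pixel r from the principal point sees the ray r / f radians off the axis. A picture is of the moment at which its call begins. There is no depth.
- robot.finish_job(): hands the job in; it is judged then, once.
The state is a dict: "time_s": time; "joints": joint angles; "qvel": joint speeds; "joint_torque": joint torques, N m; "tcp_pos": TCP position; "tcp_rot": TCP orientation; "force": force on the tool from outside, world axes, zero at the start; "wrist_torque": the same for the moment, N m; "gripper_width": finger opening in mm; "grasp_force": force on a finger pad.
Only numpy, scipy, OpenCV 4.12 (cv2) and the standard library are available. Lean on these libraries where they do the work, as an engineer would, in place of code of your own. Each camera call takes 0.05 s, during which the arm holds its last target. There are 200 camera calls.

## Working session

There is one attempt and no reset: what is moved stays moved. The work goes in short steps, Python scripts to look and compute and a shell command to move; the robot and the scene stay as the last step left them, time stands still between calls to the robot, and variables do not carry over. Pictures are saved under pics/ and viewed, at most 13 in all, crops included, and the job is handed in when it is done.

```bash
mkdir -p pics; ls; cat > h.py <<'E'
import numpy as np, cv2
from bench import robot
def snap(n,f):
    s=robot.snapshot(n); cv2.imwrite('pics/'+f+'.png',s['frame'][:,:,::-1]); np.savez(f+'.npz',**s); return s
def ray(s,u,v):
    R=np.array(s['R']);t=np.array(s['t']);d=R.T@(np.linalg.inv(s['mtx'])@[u,v,1]);return -R.T@t,d
def plane(s,u,v,z):
    c,d=ray(s,u,v);return (c+d*(z-c[2])/d[2])
def proj(s,X):
    p=s['mtx']@(np.array(s['R'])@X+s['t']);return p[:2]/p[2]
def tri(s1,p1,s2,p2):
    A=[];b=[]
    M=np.zeros((3,3));v=np.zeros(3)
    for s,p in((s1,p1),(s2,p2)):
        c,d=ray(s,*p);d/=np.linalg.norm(d);P=np.eye(3)-np.outer(d,d);M+=P;v+=P@c
    return np.linalg.solve(M,v)
E
python3 - <<'E'
from h import *
for n in('scene','top'):
    s=snap(n,n+'0');R=np.array(s['R']);print(n,-R.T@s['t'],R[2])
st=robot.sense();print(st['tcp_pos'],st['tcp_rot'],st['gripper_width'],st['time_s'])
E
```

```text
pics
scene [-382.48513192 -468.96185219  969.39668152] [ 0.69731474  0.36556257 -0.61653561]
top [ 4.85258900e+02 -1.25970908e-01  1.47881638e+03] [ 0.03098323  0.0260646  -0.99918   ]
[125.18363241 535.32076671 247.79503839] [ 1.14656168e-01  9.93405032e-01 -5.98915796e-04 -2.17162637e-04] 85.52125417627103 0.1
```

View pics/top0.png

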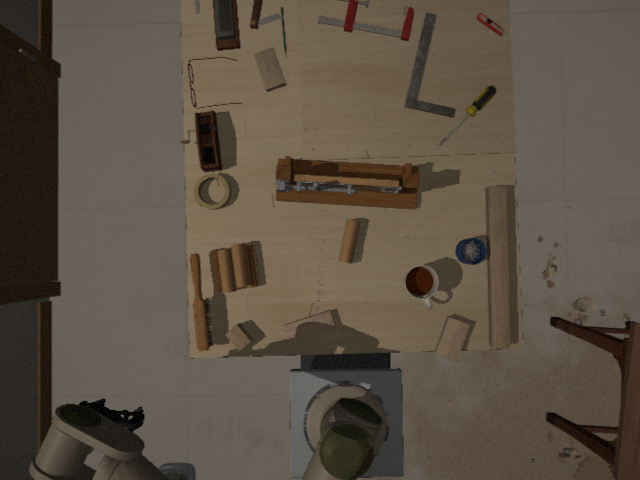

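View pics/scene0.png

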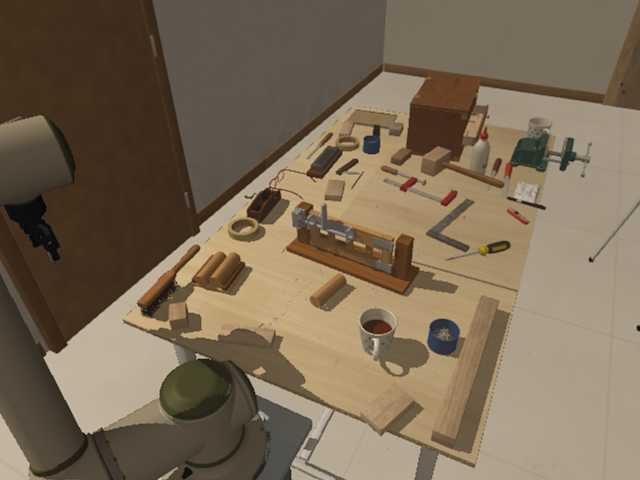

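Top view: the loose billet is at about (350,241), the cradle at (235,268), the gate at (277–418,158–208), the mug at (422,285), the tin at (471,250) and the tape at (212,191). Next I'll zoom in.

```bash
python3 - <<'E'
import cv2,numpy as np
a=cv2.imread('pics/top0.png');b=cv2.imread('pics/scene0.png')
A=cv2.resize(a[150:300,205:375],None,fx=4,fy=4,interpolation=cv2.INTER_CUBIC)
cv2.imwrite('pics/c1.png',np.clip(A*1.5,0,255).astype(np.uint8))
B=cv2.resize(b[195:315,185:425],None,fx=3.33,fy=3.33,interpolation=cv2.INTER_CUBIC)
cv2.imwrite('pics/c2.png',np.clip(B*1.3,0,255).astype(np.uint8))
E
```

```text
(no output)
```

View pics/c1.png

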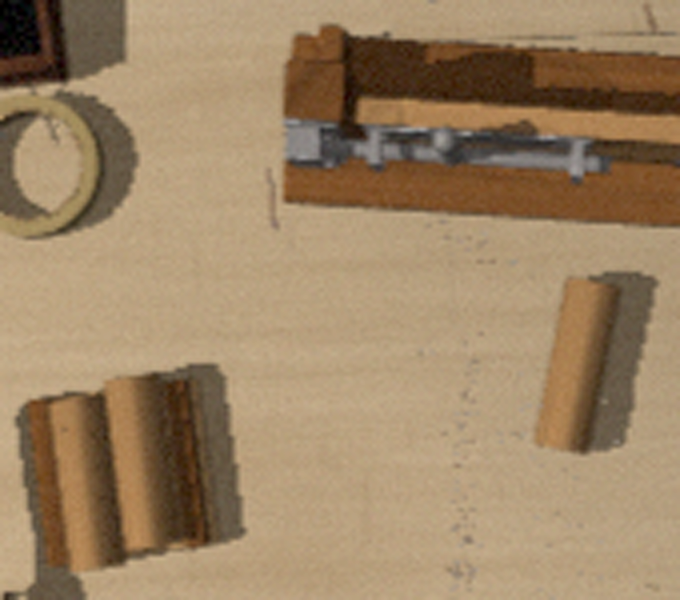

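View pics/c2.png

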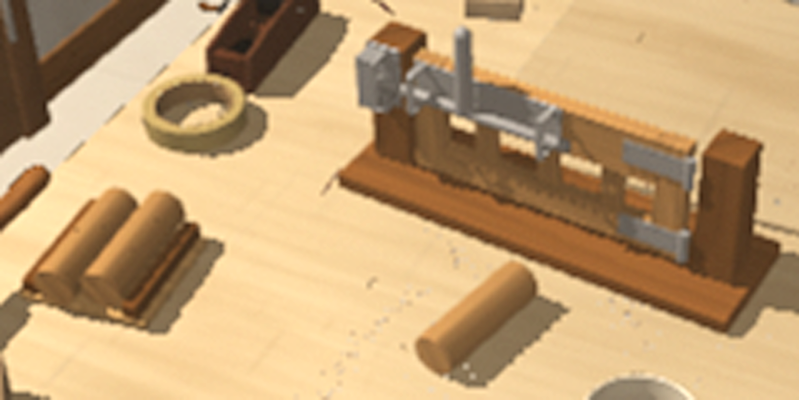

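```bash
cat > m.py <<'E'
from h import *
T=np.load('top0.npz');S=np.load('scene0.npz')
t=lambda x,y:((x+.5)/4-.5+205,(y+.5)/4-.5+150)
c=lambda x,y:((x+.5)/3.33-.5+185,(y+.5)/3.33-.5+195)
p=lambda s,q,z:plane(s,*q,z)
np.set_printoptions(precision=1,suppress=True)
def ax(n,a,b,z):
    d=a-b;print(n,'ctr',(a+b)/2,'len',np.linalg.norm(d),'ang',np.arctan2(d[1],d[0]).round(3))
def bil(n,q,z,zt):
    P=[p(T,t(*k),z) for k in q];ax(n,(P[0]+P[1])/2,(P[2]+P[3])/2,z);print('  width',np.linalg.norm(P[0]-P[1]))
bil('loose',[(566,280),(618,285),(537,444),(587,452)],22,0)
bil('left',[(52,400),(103,395),(75,570),(122,562)],32,0)
bil('right',[(106,380),(158,375),(127,552),(174,546)],32,0)
ax('sole front L-R top',p(T,t(285,202),18),p(T,(417.5,208.5),18),18)
ax('sole front scene',p(S,c(340,180),18),p(S,c(728,328),18),18)
for zt in(206,):
    print('knob top scene',p(S,c(461,28),zt),'top',p(T,t(445,130),zt),'tri',tri(S,c(461,28),T,t(445,130)))
print('keeper top scene L post top corners',p(S,c(425,35),150),p(S,c(372,38),150))
E
python3 m.py; python3 - <<'E'
import cv2,numpy as np
a=cv2.imread('pics/top0.png');b=cv2.imread('pics/scene0.png')
A=cv2.resize(a[150:215,270:425],None,fx=5,fy=5,interpolation=cv2.INTER_CUBIC)
cv2.imwrite('pics/c3.png',np.clip(A*1.6,0,255).astype(np.uint8))
E
```

```text
loose ctr [516.5 -17.6  22. ] len 118.44445838665008 ang -0.195
  width 36.78557888478172
left ctr [439.8 327.   32. ] len 119.17478776692892 ang 0.116
  width 36.22646854690881
right ctr [452.2 289.3  32. ] len 121.02441563023831 ang 0.099
  width 36.892016483523676
sole front L-R top ctr [620.4 -12.4  18. ] len 401.35412322097886 ang 1.494
sole front scene ctr [610.8 -15.6  18. ] len 393.41697816407583 ang 1.494
knob top scene [651.2  63.6 206. ] top [659.3  63.8 206. ] tri [659.1  65.7 200.8]
keeper top scene L post top corners [702.6 127.  150. ] [677.5 168.  150. ]
```

View pics/c3.png

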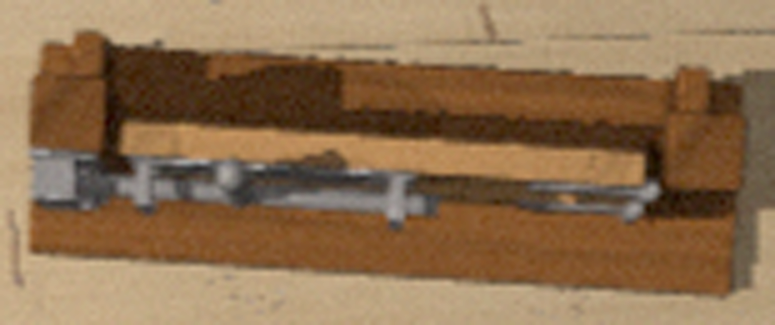

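Crop c3 shows the knob top at about (232,168), the gate top bar, and the sole's front edge running from (30,252) to (728,294). The measured lengths, 118–121 for the billets and 401 for the sole, match the sizes given. Next I'll move over the loose billet.

```bash
cat >> h.py <<'E'
def to(X,ang=None,n=1):
    "tool-frame delta to world target X; ang = world angle of closing axis"
    from scipy.spatial.transform import Rotation as Ro
    s=robot.sense();M=Ro.from_quat(s['tcp_rot']).as_matrix();d=M.T@(np.array(X)-s['tcp_pos'])
    a=np.arctan2(M[1,1],M[0,1]);y=None if ang is None else (a-ang+np.pi/2)%np.pi-np.pi/2
    print('t',round(s['time_s'],2),'tcp',s['tcp_pos'].round(1) if hasattr(s['tcp_pos'],'round') else s['tcp_pos'],'w',round(s['gripper_width'],1),'f',np.round(s['force'],1),'d/n',(d/n).round(2),'yaw/n',None if y is None else round(y/n,4),'tilt',M[:,2].round(3))
E
python3 -m handwheel '{"plan":[{"tx":-25.3,"ty":-22.5,"tz":0,"yaw":0},{"tx":-25.3,"ty":-22.5,"tz":0,"yaw":0},{"tx":-25.3,"ty":-22.5,"tz":0,"yaw":0},{"tx":-25.3,"ty":-22.5,"tz":0,"yaw":0},{"tx":-25.3,"ty":-22.5,"tz":0,"yaw":0},{"tx":-25.3,"ty":-22.5,"tz":0,"yaw":0},{"tx":-25.3,"ty":-22.5,"tz":0,"yaw":0},{"tx":-25.3,"ty":-22.5,"tz":0,"yaw":0},{"tx":-25.3,"ty":-22.5,"tz":0,"yaw":0},{"tx":-25.3,"ty":-22.5,"tz":0,"yaw":0}]}' 1
python3 -m handwheel '{"plan":[{"tx":-25.3,"ty":-22.5,"tz":0,"yaw":0},{"tx":-25.3,"ty":-22.5,"tz":0,"yaw":0},{"tx":-25.3,"ty":-22.5,"tz":0,"yaw":0},{"tx":-25.3,"ty":-22.5,"tz":0,"yaw":0},{"tx":-25.3,"ty":-22.5,"tz":0,"yaw":0},{"tx":-25.3,"ty":-22.5,"tz":0,"yaw":0},{"tx":-25.3,"ty":-22.5,"tz":0,"yaw":0},{"tx":-25.3,"ty":-22.5,"tz":0,"yaw":0},{"tx":-25.3,"ty":-22.5,"tz":0,"yaw":0},{"tx":0,"ty":0,"tz":0,"yaw":0}]}'
python3 - <<'E'
from h import *
to([516.5,-17.6,200],1.376)
s=snap('wrist','w1');R=np.array(s['R']);print(-R.T@s['t'],R,s['mtx'])
E
```

```text
time_s: 0.93
tcp_pos: [320.8, 257.3, 248.2]
tcp_rot: [0.115, 0.993, -0.0, -0.0]
force: [0.2, 0.7, 0.3]
gripper_width: 85.4
grasp_force: 0.0
time_s: 1.77
tcp_pos: [498.5, 5.5, 247.5]
tcp_rot: [0.117, 0.993, -0.001, 0.0]
force: [-0.4, -0.0, -0.4]
gripper_width: 85.0
grasp_force: 0.0
t 1.77 tcp [498.5   5.5 247.5] w 85.0 f [-0.4 -0.  -0.4] d/n [-22.82 -18.28  47.54] yaw/n -0.0392 tilt [ 0.    -0.001 -1.   ]
[417.76935067  25.83774489 373.52836414] [[ 0.23180901  0.97275933 -0.00196879]
 [ 0.91972648 -0.21851121  0.32612275]
 [ 0.31680875 -0.07740894 -0.94532538]] [[371.64829954   0.         322.26147946]
 [  0.         371.64829954 239.43156109]
 [  0.           0.           1.        ]]
```

View pics/w1.png

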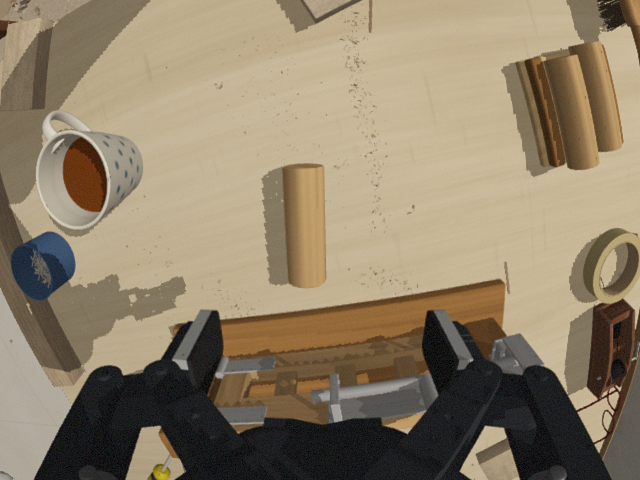

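Wrist view: the loose billet is at (283–326,166–286), roughly upright between the jaws' axis lines. The cradle billets are at upper right: the right one at (547–599,55–168) and the left one at (570–622,42–152).

```bash
cat >> h.py <<'E'
def wp(s,u,v,z):
    K=s['mtx'];x=(u-K[0,2])/K[0,0];y=(v-K[1,2])/K[1,1];r=np.hypot(x,y)+1e-9
    R=np.array(s['R']);c=-R.T@np.array(s['t']);d=R.T@np.array([np.sin(r)*x/r,np.sin(r)*y/r,np.cos(r)]);return c+d*(z-c[2])/d[2]
E
python3 - <<'E'
from h import *
np.set_printoptions(precision=1,suppress=True)
s=np.load('w1.npz')
def b(n,q,z):
    P=[wp(s,*k,z) for k in q];A=(P[0]+P[1])/2;B=(P[2]+P[3])/2;d=B-A
    print(n,(A+B)/2,'len',np.linalg.norm(d),'w',np.linalg.norm(P[0]-P[1]),'ang',np.arctan2(d[1],d[0]))
b('loose',[(283,167),(323,167),(289,286),(326,284)],20)
b('right',[(547,60),(581,55),(569,168),(599,162)],30)
b('left',[(570,45),(603,42),(600,152),(622,147)],30)
E
```

```text
loose [521.5 -17.1  20. ] len 124.27494693470226 w 38.31083377515732 ang -0.21154999238864997
right [455.5 294.9  30. ] len 119.57273550558807 w 49.45326385641106 ang 0.08340156726948357
left [442.3 336.3  30. ] len 123.31908570817409 w 52.694796457157594 ang 0.1435293025878431
```

```bash
python3 -m handwheel '{"plan":[{"tx":-24.3,"ty":-17.7,"tz":0,"yaw":-0.034},{"tx":0,"ty":0,"tz":35,"yaw":0},{"tx":0,"ty":0,"tz":35,"yaw":0},{"tx":0,"ty":0,"tz":35,"yaw":0},{"tx":0,"ty":0,"tz":35,"yaw":0},{"tx":0,"ty":0,"tz":35,"yaw":0},{"tx":0,"ty":0,"tz":25,"yaw":0},{"tx":0,"ty":0,"tz":15,"yaw":0},{"tx":0,"ty":0,"tz":6,"yaw":0},{"tx":0,"ty":0,"tz":0,"yaw":0}]}' >/dev/null
python3 - <<'E'
from h import *
to([518,-17.3,26],1.371)
E
```

```text
t 2.65 tcp [514.8 -12.3  26.4] w 85.6 f [ 0.3 -0.7 -0.6] d/n [-4.15 -4.32  0.42] yaw/n 0.0046 tilt [-0.003  0.001 -1.   ]
```

```bash
python3 -m handwheel '{"plan":[{"tx":-4.1,"ty":-4.3,"tz":0,"yaw":0},{"tx":0,"ty":0,"tz":0,"yaw":0}]}' 
python3 -m handwheel '{"plan":[{"tx":0,"ty":0,"tz":0,"yaw":0},{"tx":0,"ty":0,"tz":0,"yaw":0},{"tx":0,"ty":0,"tz":0,"yaw":0},{"tx":0,"ty":0,"tz":0,"yaw":0},{"tx":0,"ty":0,"tz":0,"yaw":0},{"tx":0,"ty":0,"tz":0,"yaw":0},{"tx":0,"ty":0,"tz":0,"yaw":0},{"tx":0,"ty":0,"tz":0,"yaw":0},{"tx":0,"ty":0,"tz":0,"yaw":0},{"tx":0,"ty":0,"tz":0,"yaw":0}]}' 0
python3 -m handwheel '{"plan":[{"tx":0,"ty":0,"tz":-20,"yaw":0},{"tx":0,"ty":0,"tz":-30,"yaw":0},{"tx":0,"ty":0,"tz":-30,"yaw":0},{"tx":0,"ty":0,"tz":-30,"yaw":0},{"tx":0,"ty":0,"tz":0,"yaw":0}]}'
python3 - <<'E'
from h import *
to([447,310,136],1.571+.11,12)
s=snap('wrist','w2')
E
```

```text
time_s: 2.82
tcp_pos: [520.0, -18.7, 28.7]
tcp_rot: [0.098, 0.995, -0.0, 0.002]
force: [-1.2, -0.3, 0.5]
gripper_width: 85.3
grasp_force: 0.0
time_s: 3.65
tcp_pos: [519.0, -18.1, 28.1]
tcp_rot: [0.098, 0.995, -0.0, 0.001]
force: [-1.2, 0.1, 7.3]
gripper_width: 38.3
grasp_force: 59.7
time_s: 4.07
tcp_pos: [520.8, -18.4, 142.6]
tcp_rot: [0.098, 0.995, -0.001, 0.005]
force: [0.9, -0.2, -0.4]
gripper_width: 38.2
grasp_force: 60.5
t 4.07 tcp [520.8 -18.4 142.6] w 38.2 f [ 0.9 -0.2 -0.4] d/n [11.35 25.65  0.42] yaw/n -0.0255 tilt [ 0.009 -0.002 -1.   ]
```

View pics/w2.png

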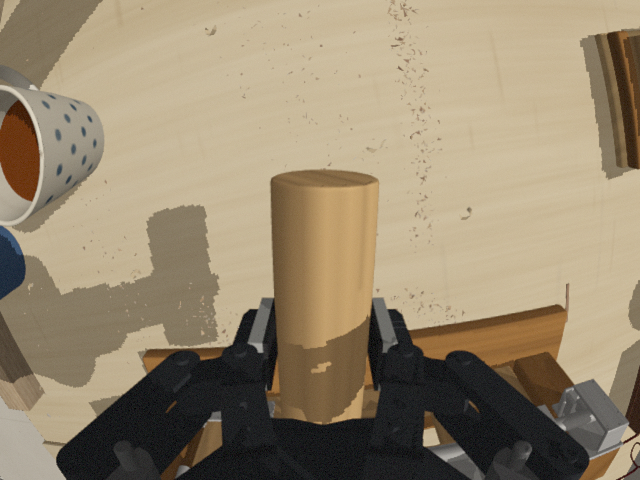

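The billet is held straight in the jaws, with its near end face at about (271–378,170–187).

```bash
python3 - <<'E'
from h import *
s=np.load('w2.npz')
t=np.array([520.8,-18.4,0]);
for q,z in(((325,187),154.6),((325,170),114.6)):
    p=wp(s,*q,z);d=p-t;print(p.round(1),np.hypot(d[0],d[1]).round(1),np.arctan2(-d[1],-d[0]))
E
python3 -m handwheel '{"plan":[{"tx":11.35,"ty":25.65,"tz":0.4,"yaw":0},{"tx":11.35,"ty":25.65,"tz":0.4,"yaw":0},{"tx":11.35,"ty":25.65,"tz":0.4,"yaw":0},{"tx":11.35,"ty":25.65,"tz":0.4,"yaw":0},{"tx":11.35,"ty":25.65,"tz":0.4,"yaw":0},{"tx":11.35,"ty":25.65,"tz":0.4,"yaw":0},{"tx":11.35,"ty":25.65,"tz":0.4,"yaw":0},{"tx":11.35,"ty":25.65,"tz":0.4,"yaw":0},{"tx":11.35,"ty":25.65,"tz":0.4,"yaw":-0.1},{"tx":11.35,"ty":25.65,"tz":0.4,"yaw":-0.1}]}' 
python3 - <<'E'
from h import *
to([447,310,136],1.571+.11,1)
E
```

```text
[460.9  -4.9 154.6] 61.4 -0.22193510431714178
[461.8  -4.8 114.6] 60.5 -0.22603272175417866
time_s: 4.95
tcp_pos: [453.8, 256.1, 132.0]
tcp_rot: [-0.004, 1.0, -0.0, -0.001]
force: [1.1, 0.0, -0.9]
gripper_width: 37.7
grasp_force: 60.7
t 4.95 tcp [453.8 256.1 132. ] w 37.7 f [ 1.1  0.  -0.9] d/n [ 6.37 53.95 -4.06] yaw/n -0.1016 tilt [-0.002 -0.001 -1.   ]
```

```bash
python3 - <<'E'
from h import *
s=snap('wrist','w3')
E
```

```text
(no output)
```

View pics/w3.png

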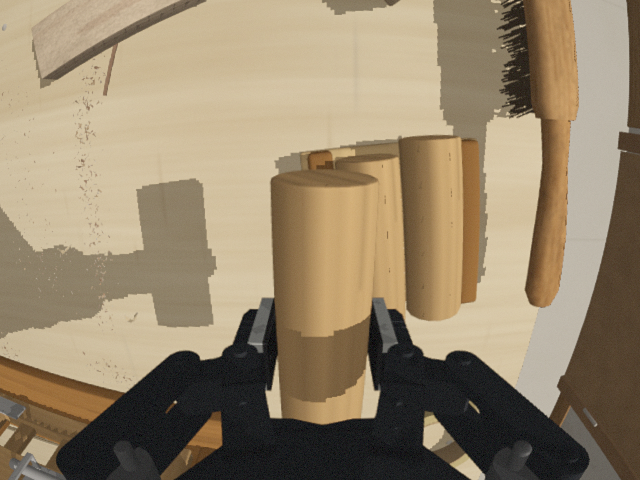

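The left lower billet spans (400–463,135–320) and the right one's near end is at (335–398,157).

```bash
python3 - <<'E'
from h import *
np.set_printoptions(precision=1,suppress=True)
s=np.load('w3.npz')
for z in(30,50):print(z,wp(s,431,138,z),wp(s,434.5,319,z))
for z in(30,50):print('right near',wp(s,367,159,z),'cam',-s['R'].T@s['t'])
print('edges z30',[wp(s,u,v,30) for u,v in((401,150),(406,305),(461,150),(463,300))])
E
```

```text
30 [381.6 323.7  30. ] [510.2 339.7  30. ]
50 [380.6 317.8  50. ] [498.  332.3  50. ]
right near [396.5 283.6  30. ] cam [371.  256.2 258.2]
right near [394.3 281.2  50. ] cam [371.  256.2 258.2]
edges z30 [array([390.1, 304.7,  30. ]), array([497.8, 316.4,  30. ]), array([387.9, 344.5,  30. ]), array([494.9, 359.8,  30. ])]
```

```bash
python3 -m handwheel '{"plan":[{"tx":2.7,"ty":26.8,"tz":0,"yaw":0},{"tx":2.7,"ty":26.8,"tz":0,"yaw":0},{"tx":0,"ty":0,"tz":0,"yaw":-0.096},{"tx":0,"ty":0,"tz":20,"yaw":0},{"tx":0,"ty":0,"tz":20,"yaw":0},{"tx":0,"ty":0,"tz":8,"yaw":0},{"tx":0,"ty":0,"tz":0,"yaw":0},{"tx":0,"ty":0,"tz":0,"yaw":0}]}' 
python3 - <<'E'
from h import *
to([448,309.7,74],1.571+.115,1)
E
```

```text
time_s: 5.67
tcp_pos: [448.9, 308.3, 85.0]
tcp_rot: [-0.05, 0.999, -0.0, -0.001]
force: [-0.9, 0.3, -0.3]
gripper_width: 37.6
grasp_force: 60.8
t 5.67 tcp [448.9 308.3  85. ] w 37.6 f [-0.9  0.3 -0.3] d/n [ 0.74  1.48 10.98] yaw/n -0.0153 tilt [-0.001 -0.001 -1.   ]
```

```bash
python3 -m handwheel '{"plan":[{"tx":0.7,"ty":1.5,"tz":4,"yaw":-0.015},{"tx":0,"ty":0,"tz":3,"yaw":0},{"tx":0,"ty":0,"tz":2,"yaw":0},{"tx":0,"ty":0,"tz":1.5,"yaw":0},{"tx":0,"ty":0,"tz":0,"yaw":0},{"tx":0,"ty":0,"tz":0,"yaw":0}]}' 
```

```text
time_s: 6.17
tcp_pos: [448.2, 309.9, 74.9]
tcp_rot: [-0.058, 0.998, 0.0, 0.0]
force: [0.1, -0.0, -0.5]
gripper_width: 37.9
grasp_force: 60.8
```

Not in contact yet, so I'll lower it gently.

```bash
python3 -m handwheel '{"plan":[{"tx":0,"ty":0,"tz":1.5,"yaw":0},{"tx":0,"ty":0,"tz":0,"yaw":0},{"tx":0,"ty":0,"tz":0,"yaw":0}]}' | egrep 'pos|^force'
python3 -m handwheel '{"plan":[{"tx":0,"ty":0,"tz":1.5,"yaw":0},{"tx":0,"ty":0,"tz":0,"yaw":0},{"tx":0,"ty":0,"tz":0,"yaw":0}]}'| egrep 'pos|^force'
```

```text
tcp_pos: [448.2, 309.9, 73.4]
force: [0.4, 0.9, -0.4]
tcp_pos: [448.4, 310.1, 72.9]
force: [-2.5, -1.8, 10.1]
```

Contact came at the expected height, so I'll release and retreat.

```bash
python3 -m handwheel '{"plan":[{"tx":0,"ty":0,"tz":0,"yaw":0},{"tx":0,"ty":0,"tz":0,"yaw":0},{"tx":0,"ty":0,"tz":0,"yaw":0},{"tx":0,"ty":0,"tz":0,"yaw":0},{"tx":0,"ty":0,"tz":0,"yaw":0},{"tx":0,"ty":0,"tz":0,"yaw":0}]}' 0.8 | egrep 'pos|^force|width'
python3 -m handwheel '{"plan":[{"tx":0,"ty":0,"tz":-20,"yaw":0},{"tx":0,"ty":0,"tz":-35,"yaw":0},{"tx":0,"ty":0,"tz":-35,"yaw":0},{"tx":0,"ty":0,"tz":-35,"yaw":0},{"tx":0,"ty":0,"tz":-35,"yaw":0},{"tx":0,"ty":0,"tz":-35,"yaw":0},{"tx":0,"ty":0,"tz":0,"yaw":0}]}'| egrep 'pos|^force'
python3 - <<'E'
from h import *
s=snap('wrist','w4');print(-s['R'].T@s['t'])
E
```

```text
tcp_pos: [448.2, 309.9, 71.7]
force: [-0.7, 0.2, 0.1]
gripper_width: 68.4
tcp_pos: [449.8, 310.7, 273.7]
force: [-1.1, 0.4, 0.3]
[365.8783384  301.14090331 398.74952402]
```

View pics/w4.png

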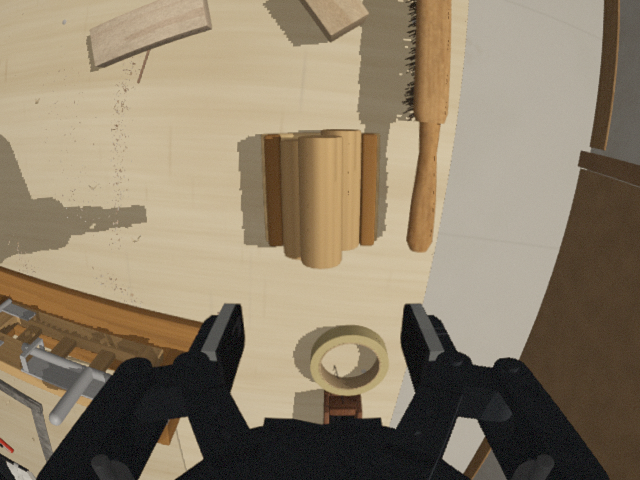

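The billet is saddled at (300–342,136–266), between the lower ones. The knob pin is visible at lower left, from its base at (100,375) to its top at (57,418).

```bash
python3 - <<'E'
from h import *
np.set_printoptions(precision=1,suppress=True)
s=np.load('w4.npz')
print('top billet',wp(s,320,136,84.6),wp(s,322.5,267,84.6), 'mid from axis',wp(s,320,138,64.6),wp(s,322.5,264,64.6))
for q in((273,135),(370,134),(276,245),(368,244)):print('strip',wp(s,*q,26))
print('knob top',wp(s,58,415,206))
to([620,63,273.7],1.494,10)
E
```

```text
top billet [386.3 302.3  84.6] [504.1 318.1  84.6] mid from axis [389.4 302.6  64.6] [509.8 318.8  64.6]
strip [393.9 255.8  26. ]
strip [381.8 351.7  26. ]
strip [510.1 268.6  26. ]
strip [497.7 366.8  26. ]
knob top [639.8  79.5 206. ]
t 7.8 tcp [449.  310.3 270.2] w 68.2 f [ 0.9 -0.7 -1.7] d/n [-14.1 -26.5  -0.3] yaw/n 0.0192 tilt [ 0.  0. -1.]
```

```bash
python3 -m handwheel '{"plan":[{"tx":-14.1,"ty":-26.5,"tz":0,"yaw":0},{"tx":-14.1,"ty":-26.5,"tz":0,"yaw":0},{"tx":-14.1,"ty":-26.5,"tz":0,"yaw":0},{"tx":-14.1,"ty":-26.5,"tz":0,"yaw":0},{"tx":-14.1,"ty":-26.5,"tz":0,"yaw":0},{"tx":-14.1,"ty":-26.5,"tz":0,"yaw":0},{"tx":-14.1,"ty":-26.5,"tz":0,"yaw":0},{"tx":-14.1,"ty":-26.5,"tz":0,"yaw":0},{"tx":-14.1,"ty":-26.5,"tz":0,"yaw":0.1},{"tx":0,"ty":0,"tz":0,"yaw":0.09}]}' 1
python3 - <<'E'
from h import *
s=snap('wrist','w5');print(-s['R'].T@s['t'])
to([620,63,273.7],1.494)
im=s['frame'][200:460,160:480,::-1].copy()
cv2.imwrite('pics/w5c.png',cv2.resize(im,None,fx=2.2,fy=2.2,interpolation=cv2.INTER_CUBIC))
E
```

```text
time_s: 8.63
tcp_pos: [603.7, 83.2, 264.4]
tcp_rot: [0.042, 0.999, -0.001, -0.001]
force: [-0.0, 0.6, 0.1]
gripper_width: 85.8
grasp_force: 0.0
[521.22344403  91.09152905 390.66075184]
t 8.68 tcp [602.5  85.2 264.6] w 85.5 f [-0.  -0.5 -0.8] d/n [-19.36 -20.57  -9.16] yaw/n -0.011 tilt [-0.003 -0.    -1.   ]
```

View pics/w5c.png

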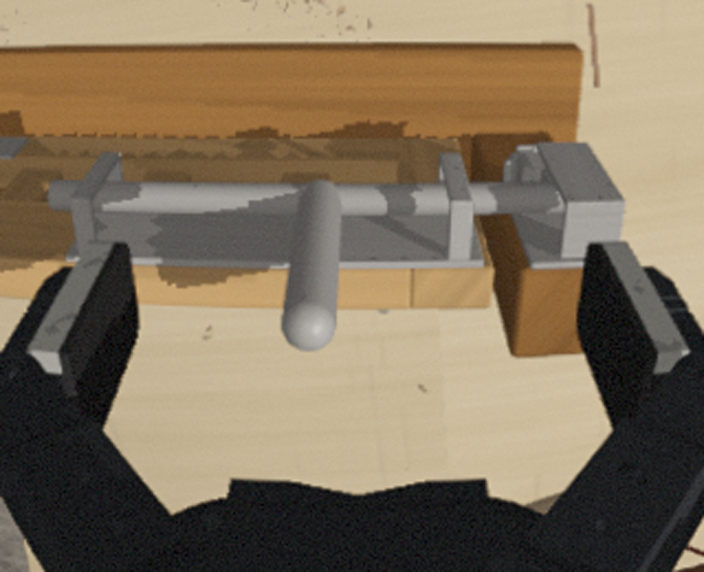

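The knob's dome is centred at about (310,325) in the crop, which is full-frame (301,348).

```bash
python3 - <<'E'
from h import *
np.set_printoptions(precision=1,suppress=True)
s=np.load('w5.npz');f=lambda x,y,z:wp(s,x/2.2+159.7,y/2.2+199.7,z)
for z in(198,203):print('knob',f(310,325,z))
print('knob at gate-edge-height',f(317,255,160))
print('gate edge front/back',f(490,266,150),f(490,307,150),'sole corner',f(578,44,18),f(0,45,18))
k=f(310,325,199);to([k[0],k[1],230],1.494)
E
```

```text
knob [657.2  65.6 198. ]
knob [653.7  66.2 203. ]
knob at gate-edge-height [656.2  66.  160. ]
gate edge front/back [671.9 123.8 150. ] [689.2 123.6 150. ] sole corner [634.8 187.9  18. ] [610.5 -99.   18. ]
t 8.68 tcp [602.5  85.2 264.6] w 85.5 f [-0.  -0.5 -0.8] d/n [-55.6 -14.7  34.4] yaw/n -0.011 tilt [-0. -0. -1.]
```

```bash
python3 -m handwheel '{"plan":[{"tx":-27.3,"ty":-7.5,"tz":0,"yaw":0},{"tx":-27.3,"ty":-7.5,"tz":0,"yaw":-0.01},{"tx":0,"ty":0,"tz":0,"yaw":0},{"tx":0,"ty":0,"tz":0,"yaw":0}]}' | grep pos
python3 - <<'E'
from h import *
to([656,65,183],1.491)
E
```

```text
tcp_pos: [655.1, 68.6, 264.8]
t 9.02 tcp [655.1  68.6 264.8] w 85.1 f [-0.1  0.9  0.1] d/n [-1.34 -3.57 81.82] yaw/n 0.0165 tilt [-0.003  0.    -1.   ]
```

```bash
python3 -m handwheel '{"plan":[{"tx":-1.3,"ty":-3.5,"tz":0,"yaw":0.015},{"tx":0,"ty":0,"tz":25,"yaw":0},{"tx":0,"ty":0,"tz":25,"yaw":0},{"tx":0,"ty":0,"tz":18,"yaw":0},{"tx":0,"ty":0,"tz":10,"yaw":0},{"tx":0,"ty":0,"tz":4,"yaw":0},{"tx":0,"ty":0,"tz":0,"yaw":0},{"tx":0,"ty":0,"tz":0,"yaw":0}]}' | egrep 'pos|^force'
python3 - <<'E'
from h import *
to([656,65,183],1.491)
s=snap('wrist','w6')
E
```

```text
tcp_pos: [656.3, 65.1, 186.1]
force: [-0.3, -0.1, 0.3]
t 9.68 tcp [656.3  65.1 186.1] w 85.1 f [-0.3 -0.1  0.3] d/n [ 0.27 -0.13  3.1 ] yaw/n 0.0003 tilt [ 0.002 -0.    -1.   ]
```

```bash
python3 -m handwheel '{"plan":[{"tx":0,"ty":0,"tz":2,"yaw":0},{"tx":0,"ty":0,"tz":0,"yaw":0},{"tx":0,"ty":0,"tz":0,"yaw":0},{"tx":0,"ty":0,"tz":0,"yaw":0},{"tx":0,"ty":0,"tz":0,"yaw":0},{"tx":0,"ty":0,"tz":0,"yaw":0},{"tx":0,"ty":0,"tz":0,"yaw":0},{"tx":0,"ty":0,"tz":0,"yaw":0},{"tx":0,"ty":0,"tz":0,"yaw":0},{"tx":0,"ty":0,"tz":0,"yaw":0}]}' 0
```

```text
time_s: 10.57
tcp_pos: [656.1, 64.7, 183.1]
tcp_rot: [0.04, 0.999, -0.0, 0.0]
force: [-1.2, -3.2, 2.6]
gripper_width: 14.5
grasp_force: 58.5
```

```bash
python3 - <<'E'
from h import *
print({k:np.round(v,2) for k,v in robot.sense().items() if 'force' in k or 'wrist' in k or 'width' in k})
to([656,65,183],1.491)
E
```

```text
{'force': array([-1.2 , -3.18,  2.64]), 'wrist_torque': array([-0.42,  0.12,  0.01]), 'grasp_force': np.float64(58.49), 'gripper_width': np.float64(14.53)}
t 10.57 tcp [656.1  64.7 183.1] w 14.5 f [-1.2 -3.2  2.6] d/n [0.16 0.31 0.09] yaw/n -0.0002 tilt [ 0. -0. -1.]
```

```bash
python3 -m handwheel '{"plan":[{"tx":0,"ty":0,"tz":-4,"yaw":0},{"tx":0,"ty":0,"tz":-4,"yaw":0},{"tx":0,"ty":0,"tz":-3,"yaw":0},{"tx":0,"ty":0,"tz":-2,"yaw":0},{"tx":0,"ty":0,"tz":0,"yaw":0},{"tx":0,"ty":0,"tz":0,"yaw":0}]}'
```

```text
time_s: 11.07
tcp_pos: [656.0, 64.7, 195.8]
tcp_rot: [0.04, 0.999, -0.0, 0.0]
force: [-0.2, -5.0, -2.3]
gripper_width: 14.4
grasp_force: 58.4
```

```bash
python3 -m handwheel '{"plan":[{"tx":0,"ty":-3,"tz":0,"yaw":0},{"tx":0,"ty":-3,"tz":0,"yaw":0},{"tx":0,"ty":-3,"tz":0,"yaw":0},{"tx":0,"ty":-3,"tz":0,"yaw":0},{"tx":0,"ty":0,"tz":0,"yaw":0}]}' | egrep 'pos|^force|width|rot'
python3 -m handwheel '{"plan":[{"tx":0,"ty":-3,"tz":0,"yaw":0},{"tx":0,"ty":-3,"tz":0,"yaw":0},{"tx":0,"ty":-3,"tz":0,"yaw":0},{"tx":0,"ty":-3,"tz":0,"yaw":0},{"tx":0,"ty":-3,"tz":0,"yaw":0},{"tx":0,"ty":-3,"tz":0,"yaw":0},{"tx":0,"ty":0,"tz":0,"yaw":0}]}' | egrep 'pos|^force|width|rot'
```

```text
tcp_pos: [655.0, 52.5, 195.8]
tcp_rot: [0.04, 0.999, 0.0, -0.0]
force: [0.1, -1.5, -1.4]
gripper_width: 14.3
tcp_pos: [653.6, 34.3, 195.8]
tcp_rot: [0.04, 0.999, -0.0, -0.0]
force: [1.0, -1.5, -0.8]
gripper_width: 14.5
```

```bash
python3 -m handwheel '{"plan":[{"tx":0,"ty":-4,"tz":0,"yaw":0},{"tx":0,"ty":-4,"tz":0,"yaw":0},{"tx":0,"ty":-4,"tz":0,"yaw":0},{"tx":0,"ty":-4,"tz":0,"yaw":0},{"tx":0,"ty":-4,"tz":0,"yaw":0},{"tx":0,"ty":-3,"tz":0,"yaw":0},{"tx":0,"ty":0,"tz":0,"yaw":0},{"tx":0,"ty":0,"tz":0,"yaw":0}]}' | egrep 'pos|^force|width|rot'
python3 -m handwheel '{"plan":[{"tx":0,"ty":-2,"tz":0,"yaw":0},{"tx":0,"ty":0,"tz":0,"yaw":0},{"tx":0,"ty":0,"tz":0,"yaw":0}]}' | egrep 'pos|^force|width|rot'
```

```text
tcp_pos: [651.8, 11.7, 195.8]
tcp_rot: [0.04, 0.999, -0.0, -0.0]
force: [-0.1, -1.3, -1.7]
gripper_width: 14.7
tcp_pos: [651.6, 10.1, 195.8]
tcp_rot: [0.04, 0.999, -0.0, -0.0]
force: [0.4, -1.0, -1.6]
gripper_width: 14.5
```

```bash
python3 -m handwheel '{"plan":[{"tx":0,"ty":-1,"tz":0,"yaw":0},{"tx":0,"ty":0,"tz":0,"yaw":0},{"tx":0,"ty":0,"tz":0,"yaw":0}]}' | egrep 'pos|^force'
python3 -m handwheel '{"plan":[{"tx":0,"ty":-1,"tz":0,"yaw":0},{"tx":0,"ty":0,"tz":0,"yaw":0},{"tx":0,"ty":0,"tz":0,"yaw":0}]}' | egrep 'pos|^force'
```

```text
tcp_pos: [651.6, 9.7, 195.8]
force: [-0.6, 3.8, -1.2]
tcp_pos: [651.5, 9.6, 195.8]
force: [0.7, 7.9, -1.3]
```

The bolt is at its stop. Now I'll swing the gate about the hinge.

```bash
python3 -m handwheel '{"plan":[{"tx":5.2,"ty":-0.81,"tz":0,"yaw":-0.033},{"tx":5.2,"ty":-0.81,"tz":0,"yaw":-0.033},{"tx":5.2,"ty":-0.81,"tz":0,"yaw":-0.033},{"tx":0,"ty":0,"tz":0,"yaw":0}]}' 
python3 - <<'E'
from h import *
s=robot.sense();p=np.array(s['tcp_pos'])[:2]-[660.8,-149.7];print(np.hypot(*p),np.arctan2(p[1],p[0])-np.arctan2(159.3,-9.3))
E
```

```text
time_s: 13.82
tcp_pos: [635.4, 7.8, 196.0]
tcp_rot: [-0.011, 1.0, 0.001, 0.0]
force: [3.3, 9.6, -1.9]
gripper_width: 14.4
grasp_force: 58.8
159.57454598439332 0.10175664081262692
```

```bash
python3 -m handwheel '{"plan":[{"tx":5.2,"ty":-0.81,"tz":0,"yaw":-0.033},{"tx":5.2,"ty":-0.81,"tz":0,"yaw":-0.033},{"tx":5.2,"ty":-0.81,"tz":0,"yaw":-0.033},{"tx":5.2,"ty":-0.81,"tz":0,"yaw":-0.033},{"tx":5.2,"ty":-0.81,"tz":0,"yaw":-0.033},{"tx":5.2,"ty":-0.81,"tz":0,"yaw":-0.033},{"tx":5.2,"ty":-0.81,"tz":0,"yaw":-0.033},{"tx":0,"ty":0,"tz":0,"yaw":0},{"tx":0,"ty":0,"tz":0,"yaw":0},{"tx":0,"ty":0,"tz":0,"yaw":0}]}' 
python3 - <<'E'
from h import *
s=robot.sense();p=np.array(s['tcp_pos'])[:2]-[660.8,-149.7];print(np.hypot(*p),np.arctan2(p[1],p[0])-np.arctan2(159.3,-9.3))
s=snap('top','t2')
im=s['frame'][150:300,205:425,::-1]
cv2.imwrite('pics/t2c.png',np.clip(cv2.resize(im,None,fx=3.6,fy=3.6,interpolation=cv2.INTER_CUBIC)*1.4,0,255).astype(np.uint8))
E
```

```text
time_s: 14.65
tcp_pos: [600.2, -1.9, 195.9]
tcp_rot: [-0.125, 0.992, 0.001, 0.0]
force: [1.1, 9.0, -1.6]
gripper_width: 14.6
grasp_force: 58.8
159.70099438228027 0.3307205276447074
```

View pics/t2c.png

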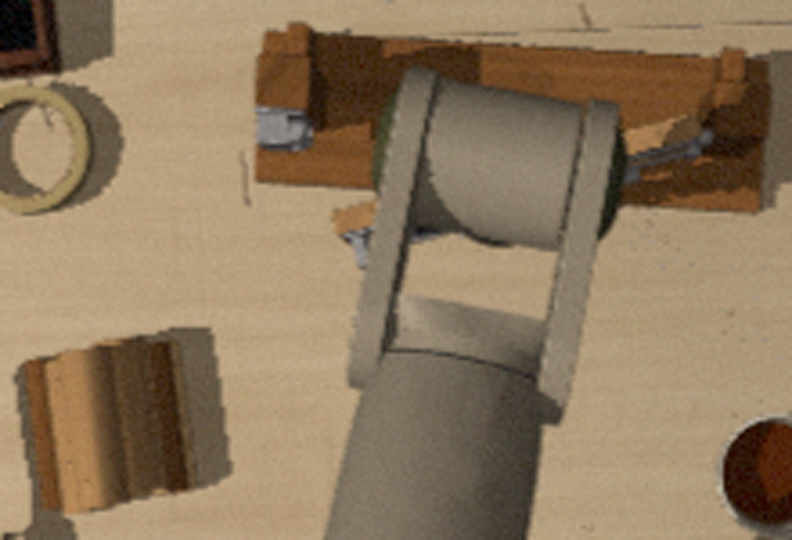

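```bash
python3 - <<'E'
from h import *
s=np.load('t2.npz');f=lambda X:((proj(s,np.array(X))-[205,150])*3.6).round(0)
for y in(330,310,290):print(y,f([445,y,64.6]))
print('left lower',[f([441,y,30]) for y in(349,329,309)],'right',[f([453,y,30]) for y in(310,291,271)])
# gate free edge: front/back corners in crop
for q in((332,212),(345,238)):print(plane(s,q[0]/3.6+205,q[1]/3.6+150,150).round(1))
u=0.33+1.491;print('expected edge mid',660.8+275*np.cos(u),-149.7+275*np.sin(u))
st=robot.sense();print(np.round(st['qvel'],3),np.round(st['force'],1),st['grasp_force'])
E
```

```text
330 [ 64. 427.]
310 [ 90. 426.]
290 [116. 426.]
left lower [array([ 50., 431.]), array([ 76., 431.]), array([101., 430.])] right [array([100., 415.]), array([124., 414.]), array([150., 414.])]
[598.5 115.8 150. ]
[579.7 106.7 150. ]
expected edge mid 592.7096437044858 116.73705331569391
[ 0.001  0.001 -0.002 -0.001  0.     0.   ] [ 0.9  9.3 -2.7] 58.827384263277054
```

The view shows the saddled billet where I projected it, at columns 64–116. The gate's free edge is at about (338,225), roughly 9 cm out from shut, and the bystanders are untouched.

```bash
python3 -c "
from bench import robot
print(robot.finish_job())"
```

```text
the job is handed in; nothing more can be done
None
```

The job is handed in: the billet is saddled in the cradle, the bolt was lifted over the lip and pulled to its stop, and the arm still grips the knob, holding the gate about 9 cm open with the bystanders untouched.

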